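Set the shaker's speed selector and start it

TASK

Set the speed of the bench shaker to four: with a fingertip, push the selector lever round click by click until it rests in the click at the four-dot mark, then press the round start button all the way down and let it come up again. Only touch and push, gently: do not pinch or force the lever, do not press start before the speed is set, and leave the tins on the shaker and the jar and the stamp beside it where they are.

Things in the scene. Friction and masses are not known exactly. Their poses are not given: they have to be found in the camera images.
- shaker: Bench shaker, a fixed white box 260 x 260 mm, flat deck 56 mm above the table. Origin: centre of its underside; x from its front (towards the robot) to its back, y to its left, z up. Front half of the deck: flat aluminium panel with the selector (left) and start button (right). Back half: low steel tray for tins, 88 (x) x 220 (y) mm, centred 78 mm behind the origin, rim 78 mm above the table.
- selector_axis (a point): Point on the selector's upright turning axis, at deck height. Offset from the shaker's origin: 70 mm to the front, 40 mm to the left, 56 mm up.
- speed (a joint): Selector angle in rad, growing clockwise seen from above. Seven sprung clicks 0.5236 rad (30 degrees) apart, numbered 0 to 6: lever to the shaker's left (+y) at 0, to its back (+x) at 3, to its right at 6; speed four = 2.094. Starts in click 0, 1 or 2. 2 to 3 N near the lever's end move it; past half way it snaps into the next click and rests. Stops just beyond 0 and 6.
- selector: The selector's black pointer lever: an upright bar with a white line on top, on a round hub 44 mm across and 8 mm high. The bar is 12 mm thick (7 mm over its last 9 mm) and runs from 20 mm behind the axis to 51 mm ahead of it, from 7 to 35 mm above the deck. Origin: on the axis, 1 mm above the deck; its x points along the lever to the pointing end.
- lever_tip (a point): Upper edge of the lever's pointing end, 50 mm from the axis and 35 mm above the deck.
- four_dot_mark (a point): The black tick of speed four on the panel, 55 mm from the selector axis, at deck height; a row of four dots runs outward from it. The other marks: a T-shaped mark for 0 (off), and one, two, three, five, six dots, in order clockwise.
- start_button (a joint): Travel of the start button in m: 0 up, 0.006 fully down; 5 N hold it fully down, a spring brings it back.
- start_button_top (a point): Centre of the top of the start button, a round black cap 30 mm across in a grey collar, at the right of the panel, 118 mm to the shaker's right (-y) of the selector axis; pressed straight down.
- tin_left: White round sample tin, 51 mm across, 27 mm high, standing loose in the tray, left half. Origin: centre of its underside.
- tin_right: The same kind of tin in the right half of the tray.
- jar: Small jar, 52 mm across, 75 mm high, standing loose on the table to the right of the shaker. Origin: centre of its underside.
- stamp: Hand stamp, 26 x 50 mm, 74 mm high, standing loose on the table to the left of the shaker. Origin: centre of its underside.

How it is judged:
By the outcome, as a careful person would: the job done as asked, in the order asked, and still so for the second after the job is handed in, with the robot touching nothing.
It also fails if it takes over 58 s, if anything falls off the work surface, if the arm or the gripper's body presses on something with over 40 N, if the wrist force passes 120 N, or if a joint passes its speed limit or range.

ROBOT

A 6-joint arm with a two-finger parallel gripper is mounted at the origin on a cart in front of the work surface, level with it; the furniture and walls round the work are solid. World frame = base frame: x ahead of the robot, y to its left, z up, the work surface at z = 0. Lengths are in m, angles in degrees, forces in N, time in s.
With the tool pointing down it reaches from about 0.4 to 0.825 m from the base axis. Payload 7 kg.
Tool frame: the origin (TCP) lies between the finger pads; the fingertips stand 22 mm ahead of it and the grasp point (between the pads) lies 3 mm ahead of it; z points along the fingers, y is the direction in which the jaws open and shut (so a half turn about z gives the same grasp; the last joint's range is limited). The gripper opens to 88 mm and grips with 3 to 60 N. Pads are 19 mm wide; open, the fingers measure 130 mm over their backs; the gripper's body (78 mm by 193 mm) begins 47 mm behind the grasp point.
Start: joints at [90.132, 20.546, 0.682, 0, -70.136, -16.507], TCP at [0.19, 0.648, 0.249] pointing down, gripper open.
Joint ranges: [-176.03, 176.03], [-82.01, 121.73], [-58.28, 71.71], [-173.87, 95.51], [-174.79, -0.11], [-173.66, 173.66]. Speed limits (degrees/s): [136.94, 136.94, 172.46, 180, 180, 180].

INTERFACE

Orientations are given as [roll, pitch, yaw] about the fixed x, y, z axes, in that order (R = Rz(yaw) Ry(pitch) Rx(roll)).
In Python, from plant import telemetry, cams, r gives the robot as it stands.
- The arm moves only by the tool carry_out, never from a script. Its argument "commands" is one flat list of numbers, 5 for each row, row after row: the shift along the world's x, y, z as a fraction of full scale, then the turn about the world's z as a fraction of full scale, then the gripper's target within -1 to 1 (shut at 1, half-way at 0, fully open at -1). In form: [x, y, z, turn, claw, x, y, z, turn, claw, ...]. A call has 1 to 8 rows; each row shifts and turns the commanded pose from where the row before left it; what a row does not reach is not made up. Full scale, the value 1, is 0.04 m for a shift and 4 degrees for a turn. A row lasts 1/10 s, in which the tool goes at most 50 mm and 8.59 degrees, less where a joint would pass 70% of its speed; a pose out of reach is approached as far as the arm can. A call with a number of a shift or a turn outside -1 to 1 is refused whole. A call with a gripper value outside its range is refused whole. The fingers move at their own pace and stop on an object; "grip_force" is the grip in N (left out, the last holds). Time passes only in rows, so rows that do not move let the fingers close. It gives the time, the measured TCP pose, the force and the opening at its end, in the units of the state.
- telemetry.get_state(): the state, without advancing time (a new reading comes with each control period).
- cams.capture(name): name is "side" or "top" or "wrist"; returns a dict with "frame" (400x640x3 uint8, red, green, blue), "camera_matrix" (3x3 intrinsics, pixels), "camera_from_world" (4x4, takes a point from world to camera coordinates); the wrist camera has in their place "mount" (4x4, takes a point from camera to tool coordinates, whose origin is the TCP and whose axes are the flange's). Camera axes: x right, y down, z forward; pixel columns grow to the right and rows downward; lengths in m; the calibration is good to about 2 mm. A picture is of the moment at which its call begins: read the wrist's pose just before it. There is no depth.
- r.close_job(): hands the job in, once; it reports no verdict.
The state is a dict: "time_s": time; "joints": joint angles; "qd": joint speeds; "joint_torque": joint torques, N m; "tcp_pos": TCP position; "eef_rot": TCP orientation; "contact_force": force on the tool from outside, world axes, zero at the start; "moment": the same for the moment, N m; "gripper_width": finger opening in m.
Only numpy, scipy, OpenCV 4.12 (cv2) and the standard library are available. Lean on these libraries where they do the work, as an engineer would, in place of code of your own. Each camera call takes 0.05 s, during which the arm holds its last target. There are 200 camera calls.

## Working session

There is one attempt and no reset: what is moved stays moved. The work goes in short steps, Python scripts to look and compute and a tool call to move; the robot and the scene stay as the last step left them, time stands still between calls to the robot, and variables do not carry over. Pictures are saved under pics/ and viewed, about 8 in all and at most 12, crops included, and the job is handed in when it is done.

Besides the shell and the picture viewer there is one more tool, called after "Call:" in YAML: its name, and indented under it one key for each argument. carry_out: Moves the arm, as the interface text tells. Shift numbers are shares of 0.04 m and turn numbers shares of 4 degrees, none past 1 either way. Its arguments: {"type":"object","properties":{"commands":{"type":"array"},"grip_force":{"type":"number"}},"required":["commands"]}

```bash
ls && mkdir -p pics && python3 - <<'E'
from plant import telemetry, cams, r
import cv2,numpy as np
print(telemetry.get_state())
for n in ["top","side"]:
    c=cams.capture(n); cv2.imwrite(f"pics/{n}0.png",c["frame"][:,:,::-1]); print(n,c["camera_matrix"],c["camera_from_world"])
    np.savez(f"{n}0.npz",**c)
E
```

```text
pics
{'time_s': 0.0, 'joints': array([ 9.01307528e+01,  2.05893645e+01,  6.35575236e-01, -1.96396531e-02,
       -7.01346435e+01, -1.65080611e+01]), 'qd': array([ 0.01936428,  0.00849528, -0.05160874,  0.05026095,  0.00751319,
       -0.02660855]), 'joint_torque': array([ 8.34954608e-05, -5.82722247e+01,  2.93058103e+01,  6.99725792e+00,
        6.95596682e-03, -1.44915562e-04]), 'tcp_pos': array([0.19020876, 0.64719644, 0.24766121]), 'eef_rot': array([ 1.79909966e+02, -7.42878610e-03, -1.63839904e+01]), 'contact_force': array([0.65481054, 0.37614414, 0.26131304]), 'moment': array([ 0.03663117,  0.00746518, -0.00255823]), 'gripper_width': 0.0876714238815993}
top [[480.55962968   0.         325.48978476]
 [  0.         480.55962968 203.06426041]
 [  0.           0.           1.        ]] [[ 0.02038261 -0.99976297 -0.00765217  0.03337585]
 [-0.98537564 -0.01879303 -0.16935663  0.63546759]
 [ 0.16917267  0.01099219 -0.98552513  0.94987239]
 [ 0.          0.          0.          1.        ]]
side [[463.4161453    0.         324.36576639]
 [  0.         463.4161453  208.75691351]
 [  0.           0.           1.        ]] [[-0.98230195 -0.18714673  0.00767988  0.63395827]
 [-0.0784159   0.37366411 -0.92424352  0.11046519]
 [ 0.17009945 -0.90848843 -0.38172627  0.96134419]
 [ 0.          0.          0.          1.        ]]
```

View pics/top0.png

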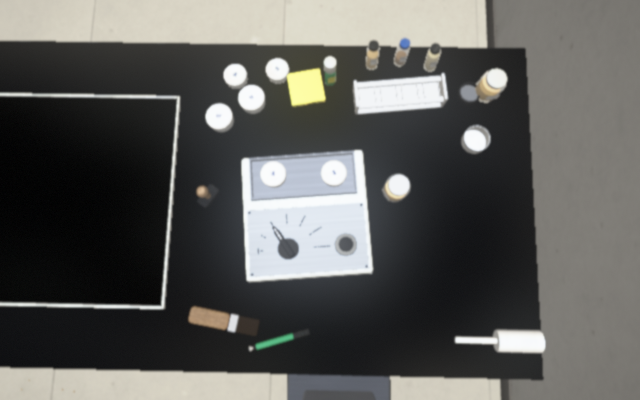

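View pics/side0.png

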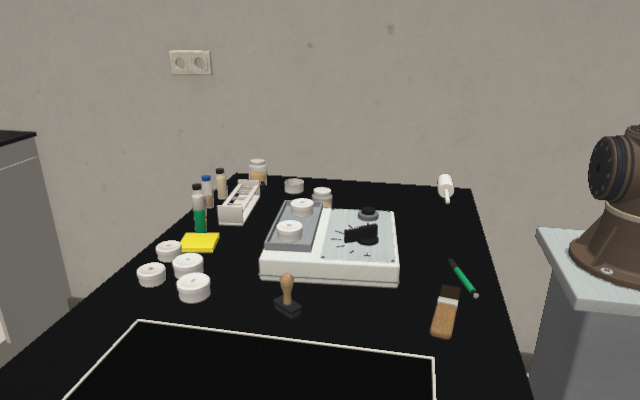

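Top: shaker corners at about (242,158), (362,150), (372,272), (247,281); hub near (288,248), lever pointing up-left towards (273,223), button near (346,244). The side view shows the stamp at the left of the shaker (287,290). Next I refine these and crop.

```bash
cat > h.py <<'E'
import numpy as np,cv2
def ray(K,T,uv):
    d=np.linalg.inv(K)@np.array([uv[0],uv[1],1.]);R=T[:3,:3]
    return -R.T@T[:3,3], R.T@d
def onz(K,T,uv,z):
    o,d=ray(K,T,uv); return o+d*(z-o[2])/d[2]
def proj(K,T,p):
    q=K@(T[:3,:3]@np.asarray(p)+T[:3,3]); return q[:2]/q[2]
def tri(rays):
    A=0;b=0
    for o,d in rays:
        d=d/np.linalg.norm(d);P=np.eye(3)-np.outer(d,d);A=A+P;b=b+P@o
    return np.linalg.solve(A,b)
E
python3 - <<'E'
from h import *
t=dict(np.load("top0.npz"));s=dict(np.load("side0.npz"))
K,T=t["camera_matrix"],t["camera_from_world"]
g=cv2.cvtColor(t["frame"],cv2.COLOR_RGB2GRAY)
m=(g>90).astype(np.uint8); 
n,l,st,c=cv2.connectedComponentsWithStats(m)
i=l[262,300] if l[262,300] else l[265,320]
cs,_=cv2.findContours((l==i).astype(np.uint8),cv2.RETR_EXTERNAL,cv2.CHAIN_APPROX_NONE)
ct=max(cs,key=cv2.contourArea)
q=cv2.approxPolyDP(cv2.convexHull(ct),6,True)[:,0]; print("corners",q.tolist())
for p in q: print(p,onz(K,T,p,.056).round(4))
d=(g<75).astype(np.uint8); d[:200]=0;d[280:]=0;d[:,:252]=0;d[:,365:]=0
n,l,st,c=cv2.connectedComponentsWithStats(d)
for k in range(1,n):
    if st[k,4]>20: print("dark",st[k],c[k].round(1),onz(K,T,c[k],.066).round(4))
a=cv2.resize(t["frame"][140:290,190:420],None,fx=3.4,fy=3.4,interpolation=cv2.INTER_CUBIC)[:510]
b=s["frame"][180:320,255:420]
cv2.imwrite("pics/c1.png",a[:,:,::-1])
cv2.imwrite("pics/c2.png",cv2.resize(b,None,fx=4,fy=4,interpolation=cv2.INTER_CUBIC)[:,:,::-1])
E
```

```text
corners [[361, 149], [372, 273], [247, 281], [241, 159]]
[361 149] [ 0.7524 -0.0272  0.056 ]
[372 273] [ 0.4919 -0.0516  0.056 ]
[247 281] [0.4707 0.2021 0.056 ]
[241 159] [0.7259 0.2271 0.056 ]
dark [305 275  60   5 161] [342.5 277.9] [0.4808 0.0085 0.066 ]
```

View pics/c1.png

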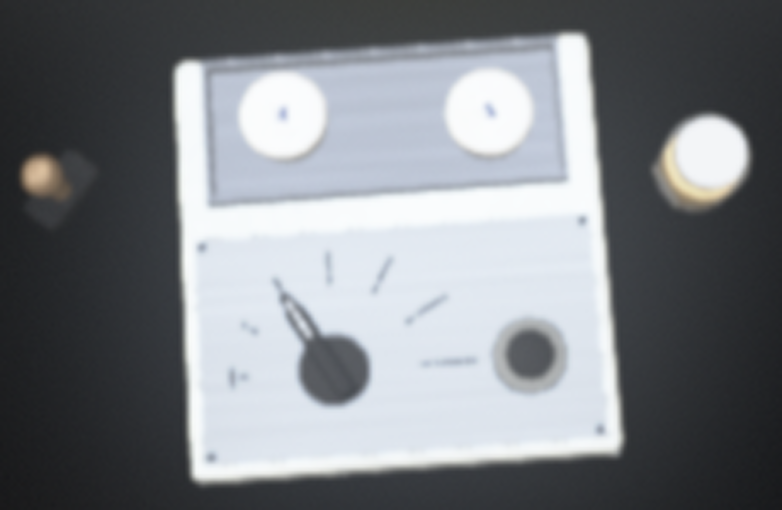

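View pics/c2.png

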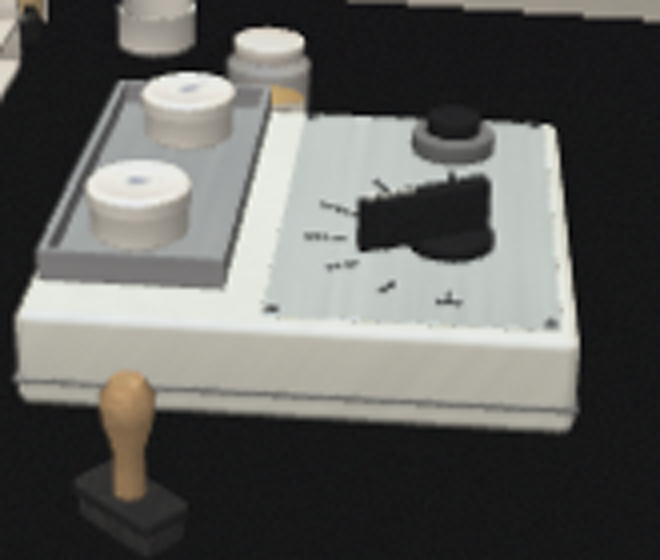

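Top crop: hub (334,370), lever tip (285,292) lines up with the two-dot mark at (278,282), so it is in click 2, then three (328,268), four (382,275), five (427,310), six (450,362); button (530,354). The side crop agrees: lever tip upper edge ≈(361,197), button top ≈(455,117). Two clicks clockwise are needed. Next I triangulate and plan.

```bash
cat > plan.py <<'E'
from h import *
yaw0=5.4
def wp(A,th,r,d):
    f=np.radians(90+yaw0-th);u=np.array([np.cos(f),np.sin(f)]);n=np.array([-u[1],u[0]])
    return A+r*u+d*n, np.degrees(f)
E
python3 - <<'E'
from plan import *
t=dict(np.load("top0.npz"));s=dict(np.load("side0.npz"))
C=lambda x,y:(x/3.4+190,y/3.4+140); D=lambda x,y:(x/4+255,y/4+180)
R=lambda c,uv:ray(c["camera_matrix"],c["camera_from_world"],uv)
btn=tri([R(t,C(530,354)),R(s,D(455,112))]);print("button top",btn)
tip=tri([R(t,C(285,292)),R(s,D(361,197))]);print("lever tip",tip)
co=np.array([[.7524,-.0272],[.4919,-.0516],[.4707,.2021],[.7259,.2271]]);O=co.mean(0)
a=np.radians(yaw0);M=np.array([[np.cos(a),-np.sin(a)],[np.sin(a),np.cos(a)]])
A=O+M@[-.07,.04];print("axis from corners",A,"button",A+M@[0,-.118])
hub=onz(t["camera_matrix"],t["camera_from_world"],C(334,370),.064);print("hub ray",hub)
b2=onz(t["camera_matrix"],t["camera_from_world"],C(530,354),btn[2]);v=hub[:2]-b2[:2]
print("hub-button",np.linalg.norm(v),"yaw",np.degrees(np.arctan2(-v[0],v[1])))
v=tip[:2]-hub[:2];print("tip r",np.linalg.norm(v),"theta",90+yaw0-np.degrees(np.arctan2(v[1],v[0])))
m=onz(t["camera_matrix"],t["camera_from_world"],C(376,291),.056);v=m[:2]-hub[:2];print("4 mark",m,np.linalg.norm(v),90+yaw0-np.degrees(np.arctan2(v[1],v[0])))
E
```

```text
button top [0.54679866 0.00285901 0.07624891]
lever tip [0.5787615  0.14795662 0.08789352]
axis from corners [0.53677133 0.1208349 ] button [0.54787611 0.00335858]
hub ray [0.53701409 0.11975255 0.064     ]
hub-button 0.11734878567823434 yaw 5.305507943424875
tip r 0.050381703962528036 theta 61.35749658628491
4 mark [0.58611101 0.09647007 0.056     ] 0.05433766564373312 120.7709846917902
```

Triangulated heights (76 mm button, 88 mm lever tip), tip radius of 50 mm, hub-button distance of 117 mm and mark angle of 120.8° all fit the description. Axis ≈ (0.537, 0.120), yaw 5.4°. Moving over.

Call:
carry_out:
  commands: [0.62,-0.82,0,1,1,0.62,-0.82,0,1,1,0.62,-0.82,0,1,1,0.62,-0.82,0,1,1,0.62,-0.82,0,1,1,0.62,-0.82,0,1,1,0.62,-0.82,0,1,1,0.62,-0.82,0,1,1]
  grip_force: 5

```text
time_s: 0.9
tcp_pos: [0.3893, 0.3836, 0.2484]
eef_rot: [180.0, 0.0, 15.8]
contact_force: [0.4, 0.7, 0.5]
gripper_width: 0.0293
```

Call:
carry_out:
  commands: [0.62,-0.82,0,1,1,0.62,-0.82,0,1,1,0.62,-0.82,0,1,1,0.62,-0.82,0,1,1,0.62,-0.82,0,1,1,0.62,-0.82,0,0,1,0,0,0,0,1,0,0,0,0,1]

```text
time_s: 1.7
tcp_pos: [0.5377, 0.1874, 0.248]
eef_rot: [-180.0, 0.1, 35.5]
contact_force: [0.1, -0.3, -0.3]
gripper_width: 0.0003
```

Call:
carry_out:
  commands: [0,0,-0.8,0,1,0,0,-0.8,0,1,0,0,-0.8,0,1,0,0,-0.8,0,1,0,0,-0.6,0,1,0,0,0,0,1,0,0,0,0,1]

```text
time_s: 2.4
tcp_pos: [0.5373, 0.1892, 0.097]
eef_rot: [180.0, 0.0, 35.7]
contact_force: [0.2, 0.0, 0.4]
gripper_width: 0.0006
```

```bash
python3 - <<'E'
from plant import telemetry, cams
from plan import *
print(telemetry.get_state()["tcp_pos"])
a=cams.capture("top")["frame"][180:290,220:380]; b=cams.capture("side")["frame"][170:290,255:420]
f=lambda x:cv2.resize(x,(480,340),interpolation=cv2.INTER_CUBIC)
w=cams.capture("wrist")["frame"]
cv2.imwrite("pics/d1.png",cv2.resize(np.vstack([f(b),f(w)]),(400,600))[:,:,::-1])
E
```

```text
[0.5372902  0.18924968 0.0969742 ]
```

View pics/d1.png

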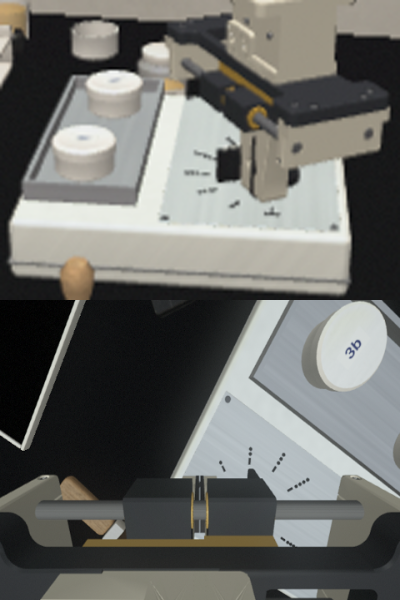

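The side view shows the closed fingers standing on the left of the lever with clearance; the hand is well clear of the tins. Approach until contact is felt.

Call:
carry_out:
  commands: [0.072,-0.102,0,0,1,0.072,-0.102,0,0,1,0.072,-0.102,0,0,1,0.072,-0.102,0,0,1,0.072,-0.102,0,0,1,0,0,0,0,1,0,0,0,0,1]

```text
time_s: 3.25
tcp_pos: [0.552, 0.1678, 0.0965]
eef_rot: [-180.0, 0.0, 35.6]
contact_force: [0.4, 0.2, 0.2]
gripper_width: 0.0003
```

Call:
carry_out:
  commands: [0.043,-0.061,0,0,1,0,0,0,0,1]

```text
time_s: 3.45
tcp_pos: [0.5537, 0.1655, 0.0965]
eef_rot: [180.0, 0.0, 35.6]
contact_force: [-0.8, 0.4, 1.1]
gripper_width: 0.0005
```

Call:
carry_out:
  commands: [0.043,-0.061,0,0,1,0,0,0,0,1]

```text
time_s: 3.65
tcp_pos: [0.5555, 0.1631, 0.0966]
eef_rot: [-180.0, -0.0, 35.6]
contact_force: [0.6, -0.0, 1.0]
gripper_width: 0.0005
```

Call:
carry_out:
  commands: [0.029,-0.041,0,0,1,0,0,0,0,1]

```text
time_s: 3.85
tcp_pos: [0.5566, 0.1619, 0.0966]
eef_rot: [-180.0, -0.0, 35.6]
contact_force: [-0.9, 3.4, 0.1]
gripper_width: 0.0007
```

Call:
carry_out:
  commands: [0.029,-0.041,0,0,1,0,0,0,0,1]

```text
time_s: 4.05
tcp_pos: [0.5581, 0.1601, 0.0967]
eef_rot: [180.0, -0.0, 35.6]
contact_force: [-0.1, 3.6, -0.7]
gripper_width: 0.0005
```

Call:
carry_out:
  commands: [0.029,-0.041,0,0,1,0,0,0,0,1]

```text
time_s: 4.25
tcp_pos: [0.5591, 0.1579, 0.0967]
eef_rot: [180.0, -0.0, 35.6]
contact_force: [0.1, 0.6, 0.3]
gripper_width: 0.0005
```

```bash
python3 - <<'E'
from plan import *
A=np.array([.537,.1202]);p=np.array([.5591,.1579])
for th in [67,70.5,74,77.5,81,84.5,88,91.5,95,98.5,102,105.5,108.5,111.5]:
    q,f=wp(A,th,.038,.0232); print(th,q.round(4),((q-p)/.04).round(3),round(f,1)); p=q
E
```

```text
67 [0.5594 0.1587] [0.007 0.02 ] 28.4
70.5 [0.5617 0.1572] [ 0.058 -0.036] 24.9
74 [0.5639 0.1557] [ 0.055 -0.039] 21.4
77.5 [0.566 0.154] [ 0.053 -0.043] 17.9
81 [0.568  0.1521] [ 0.05  -0.046] 14.4
84.5 [0.5699 0.1502] [ 0.047 -0.049] 10.9
88 [0.5717 0.1481] [ 0.044 -0.052] 7.4
91.5 [0.5733 0.1459] [ 0.041 -0.054] 3.9
95 [0.5748 0.1437] [ 0.038 -0.057] 0.4
98.5 [0.5762 0.1413] [ 0.034 -0.059] -3.1
102 [0.5774 0.1389] [ 0.03  -0.061] -6.6
105.5 [0.5785 0.1364] [ 0.027 -0.063] -10.1
108.5 [0.5793 0.1342] [ 0.02  -0.055] -13.1
111.5 [0.5799 0.132 ] [ 0.017 -0.056] -16.1
```

Call:
carry_out:
  commands: [0.01,0.02,0,-1,1,0.058,-0.036,0,-1,1,0.055,-0.039,0,-1,1,0.053,-0.043,0,-1,1,0.05,-0.046,0,-1,1,0,0,0,0,1,0,0,0,0,1]

```text
time_s: 4.95
tcp_pos: [0.5677, 0.1519, 0.0964]
eef_rot: [180.0, 0.0, 15.7]
contact_force: [-0.5, 0.2, -0.1]
gripper_width: 0.0008
```

Call:
carry_out:
  commands: [0.047,-0.049,0,-1,1,0.044,-0.052,0,-1,1,0,0,0,0,1,0,0,0,0,1]

```text
time_s: 5.35
tcp_pos: [0.5712, 0.1485, 0.0965]
eef_rot: [-180.0, 0.0, 7.8]
contact_force: [-1.2, 2.5, -0.0]
gripper_width: 0.0005
```

```bash
python3 - <<'E'
from plant import telemetry, cams
from plan import *
s=telemetry.get_state();print(s["tcp_pos"],s["contact_force"])
b=cams.capture("side")["frame"][180:300,300:420]
cv2.imwrite("pics/e1.png",cv2.resize(b,None,fx=4,fy=4,interpolation=cv2.INTER_CUBIC)[:,:,::-1])
E
```

```text
[0.57118163 0.14854085 0.09651069] [-1.19438006  2.54678029 -0.03389657]
```

View pics/e1.png

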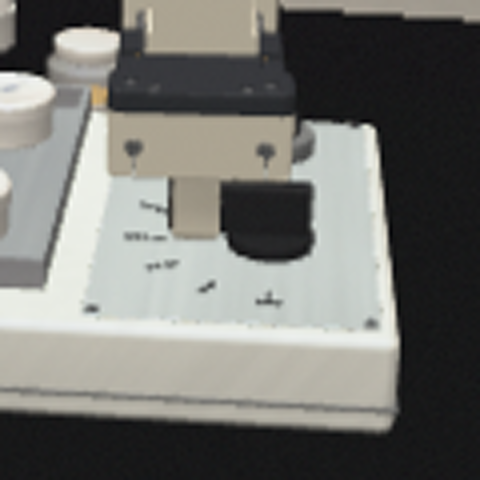

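Finger (195,215) sits against the lever's side, lever pointing back at about click 3; contact 2.5 N agrees. Continue past the next half-way point.

Call:
carry_out:
  commands: [0.041,-0.054,0,-1,1,0.038,-0.057,0,-1,1,0.034,-0.059,0,-1,1,0.03,-0.061,0,-1,1,0.027,-0.063,0,-1,1,0,0,0,0,1,0,0,0,0,1]

```text
time_s: 6.1
tcp_pos: [0.5783, 0.1365, 0.0966]
eef_rot: [180.0, -0.0, -12.2]
contact_force: [-0.6, -0.1, -0.2]
gripper_width: 0.0003
```

Call:
carry_out:
  commands: [0.02,-0.055,0,-0.7,1,0,0,0,0,1,0,0,0,0,1]

```text
time_s: 6.4
tcp_pos: [0.5791, 0.1345, 0.0966]
eef_rot: [180.0, -0.0, -15.0]
contact_force: [0.6, -0.2, -0.0]
gripper_width: 0.0005
```

Force dropped to zero: it snapped. Back off, lift, look.

Call:
carry_out:
  commands: [0,0.5,0,0,1,0,0.5,0,0,1,0,0.2,0.8,0,1,0,0.5,1,0,1,-0.2,1,1,0,1,-0.2,1,0.2,0,1,-0.2,1,0,0,1,0,0,0,0,1]

```text
time_s: 7.2
tcp_pos: [0.555, 0.3232, 0.212]
eef_rot: [-179.9, -0.0, -14.9]
contact_force: [0.2, 0.0, 0.1]
gripper_width: 0.0009
```

```bash
python3 - <<'E'
from plant import telemetry, cams
from plan import *
s=telemetry.get_state();print(s["tcp_pos"],s["contact_force"])
a=cams.capture("top")["frame"][140:290,190:420];b=cams.capture("side")["frame"][180:300,255:420]
f=lambda x:cv2.resize(x,(460,300),interpolation=cv2.INTER_CUBIC)
cv2.imwrite("pics/f1.png",np.vstack([f(a),f(b)])[:,:,::-1])
E
```

```text
[0.55501725 0.32319581 0.21197592] [0.15154438 0.03851617 0.13553524]
```

View pics/f1.png

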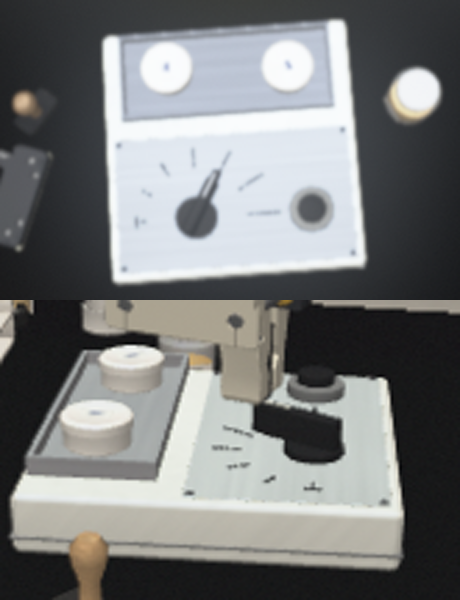

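The lever (197,217)→(218,172) points straight at the four-dot mark (229,155), and tins, jar and stamp are unmoved. Now the button.

Call:
carry_out:
  commands: [-0.025,-1,0,1,1,-0.025,-1,0,1,1,-0.025,-1,0,1,1,-0.025,-1,0,1,1,-0.025,-1,0,1,1,-0.025,-1,0,0,1,-0.025,-1,0,0,1,-0.025,-1,0,0,1]

```text
time_s: 8.1
tcp_pos: [0.5476, -0.0046, 0.2117]
eef_rot: [180.0, -0.0, 4.8]
contact_force: [1.2, -0.5, -0.4]
gripper_width: 0.0005
```

Call:
carry_out:
  commands: [0,0,-0.8,0,1,0,0,-0.8,0,1,0,0,-0.8,0,1,0,0,0,0,1,0,0,0,0,1]

```text
time_s: 8.6
tcp_pos: [0.5482, -0.0029, 0.1159]
eef_rot: [180.0, 0.1, 4.8]
contact_force: [-0.4, -0.6, 1.7]
gripper_width: 0.0003
```

Call:
carry_out:
  commands: [-0.025,0.15,0,0,1,0,0,-0.15,0,1,0,0,-0.15,0,1,0,0,0,0,1,0,0,0,0,1]

```text
time_s: 9.1
tcp_pos: [0.5471, 0.0035, 0.1036]
eef_rot: [180.0, 0.0, 4.8]
contact_force: [-0.1, -0.5, -0.2]
gripper_width: 0.0004
```

Call:
carry_out:
  commands: [0,0,-0.1,0,1,0,0,0,0,1]

```text
time_s: 9.3
tcp_pos: [0.5475, 0.0035, 0.0995]
eef_rot: [-180.0, -0.0, 4.8]
contact_force: [0.3, 0.5, 1.7]
gripper_width: 0.0007
```

Call:
carry_out:
  commands: [0,0,-0.075,0,1,0,0,0,0,1]

```text
time_s: 9.5
tcp_pos: [0.5475, 0.0035, 0.0966]
eef_rot: [180.0, -0.0, 4.8]
contact_force: [1.1, 1.0, 4.6]
gripper_width: 0.0003
```

Call:
carry_out:
  commands: [0,0,-0.05,0,1,0,0,0,0,1]

```text
time_s: 9.7
tcp_pos: [0.5476, 0.0035, 0.0953]
eef_rot: [180.0, -0.1, 4.8]
contact_force: [-0.8, 0.5, 7.7]
gripper_width: 0.0006
```

Call:
carry_out:
  commands: [0,0,-0.04,0,1,0,0,0,0,1]

```text
time_s: 9.9
tcp_pos: [0.5477, 0.0035, 0.095]
eef_rot: [180.0, -0.1, 4.9]
contact_force: [-6.0, 0.9, 21.6]
gripper_width: 0.0007
```

Hard stop at 0.095 m after about 6 mm of travel with the force rising well past 5 N: fully down. Release, lift and check.

Call:
carry_out:
  commands: [0,0,0.1,0,1,0,0,0.2,0,1,0,0,0.8,0,1,0,0,1,0,1,0,0.5,1,0,1,0,1,0,0,1,0,1,0,0,1,0,1,0,0,1]

```text
time_s: 10.7
tcp_pos: [0.5465, 0.1445, 0.2172]
eef_rot: [-180.0, 0.0, 4.8]
contact_force: [0.6, 0.5, 1.1]
gripper_width: 0.0003
```

Call:
carry_out:
  commands: [0,1,0,0,1,0,1,0,0,1,0,1,0,0,1,0,1,0,0,1,0,1,0,0,1,0,0,0,0,1,0,0,0,0,1]

```text
time_s: 11.4
tcp_pos: [0.5463, 0.3439, 0.2159]
eef_rot: [179.9, 0.1, 4.9]
contact_force: [0.3, -0.4, -0.4]
gripper_width: 0.0003
```

```bash
python3 - <<'E'
from plant import telemetry, cams
from plan import *
s=telemetry.get_state();print(s["tcp_pos"],s["contact_force"])
a=cams.capture("top")["frame"][140:290,190:420];b=cams.capture("side")["frame"][180:300,255:420]
f=lambda x:cv2.resize(x,(460,300),interpolation=cv2.INTER_CUBIC)
cv2.imwrite("pics/g1.png",np.vstack([f(a),f(b)])[:,:,::-1])
E
```

```text
[0.54629453 0.34393803 0.21586569] [ 0.32931514 -0.40812239 -0.41982268]
```

View pics/g1.png

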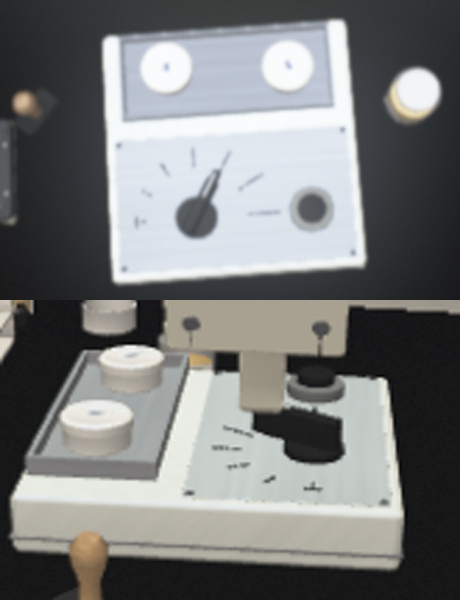

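The lever is still on the four-dot mark (218,172), the button is up (312,208), everything else is unmoved and the arm is clear. Handing in.

```bash
python3 -c "
from plant import r
print(r.close_job())"
```

```text
the job is handed in; nothing more can be done
None
```

The shaker is set to speed four and the start button has been pressed and released; I handed the job in after about 11.5 s of robot time.

- **Lever:** it started in click 2. I pushed it with the closed fingertips through click 3 into click 4, and the contact force read no more than about 4 N.
- **Start button:** I pressed it straight down until it stopped after about 6 mm. The force peaked at about 22 N at the stop, more than the 5 N needed but well under the limits. I then let it come up.
- **Last checks:** the final top and side pictures show the lever on the four-dot mark and the button up. The tins, jar and stamp have not moved, and the arm is touching nothing.

One small disagreement: the button seemed to make contact 2 to 3 mm higher than the height I measured from the cameras. I judged "fully down" by the hard stop and the travel, since there is no direct reading of the button. No check failed.

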